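Click the board holder shut on the robot's controller board

ROBOT

A 6-joint arm with a two-finger parallel gripper is mounted at the origin on the work surface. World frame = base frame: x ahead of the robot, y to its left, z up, the work surface at z = 0. Lengths are in mm, angles in degrees, forces in N, time in s.
With the tool pointing down it reaches from about 350 to 850 mm from the base axis. Payload 8.1 kg.
Tool frame: the origin (TCP) lies at the very end of the fingers, on their centre line; the grasp point (between the pads) lies 19 mm behind it (r.grip_depth is the distance from the TCP to the grasp point, in mm); y points along the fingers, z is the direction in which the jaws open and shut, and the axes are right-handed (so a half turn about y gives the same grasp; the last joint's range is limited). The gripper opens to 85 mm and grips with 20 to 120 N. Pads are 22 mm wide; open, the fingers measure 114 mm over their backs; the gripper's body (76 mm by 85 mm) begins 54 mm behind the grasp point. The pads swing forward as they close: fully open they stand 13 mm farther back than shut.
Start: joints at [-4.893, 7.471, 85.268, -0, 87.261, -4.893], TCP at [600.004, 0.022, 231.292] pointing down, gripper open.
Joint ranges: [-169.43, 169.43], [-51.17, 129.36], [1.28, 143.12], [-76.62, 256.62], [0, 156.53], [-152.29, 152.29]. Speed limits (degrees/s): [136.94, 136.94, 159.86, 180, 180, 180].

INTERFACE

Orientations are given as [roll, pitch, yaw] about the fixed x, y, z axes, in that order (R = Rz(yaw) Ry(pitch) Rx(roll)).
In Python, from bench import readout, eyes, r gives the robot as it stands. The module is installed in compiled form; this text tells all that it offers.
- The arm moves only by the tool move_arm, never from a script. Its argument "motion" is text: rows parted by semicolons, each of 6 numbers parted by spaces: the shift along the world's x, y, z in cm, then the turn, a rotation vector about the world's x, y, z in degrees. A call has 1 to 10 rows; each row is the pose to reach, as a shift and turn from the pose commanded when the call began; what a row does not reach only later rows make up. A row lasts 1/12 s, in which the tool goes at most 41.7 mm and 7.16 degrees, less where a joint would pass 70% of its speed; a pose out of reach is approached as far as the arm can. A call with a gripper value outside its range is refused whole. "fingers" is the finger opening in cm, from 0 to 8.54, set as the call begins (left out, the last holds). The fingers move at their own pace and stop on an object; "squeeze" is the grip in N (left out, the last holds). Time passes only in rows, so rows that repeat a pose let the fingers close. It gives the time, the measured TCP pose, the force and the opening at its end, in the units of the state.
- readout.sense(): the state, without advancing time (a new reading comes with each control period).
- eyes.snapshot(name): name is "scene" or "side" or "wrist"; returns a dict with "image" (384x512x3 uint8, blue, green, red), "fx", "fy", "cx", "cy" (pixels), "world_to_cam" (4x4, takes a point from world to camera coordinates). Camera axes: x right, y down, z forward; pixel columns grow to the right and rows downward; lengths in mm; the calibration is good to about 2 mm. The wrist camera is an equidistant fisheye: a pixel r from the principal point sees the ray r / f radians off the axis. A picture is of the moment at which its call begins. There is no depth.
- r.hand_in(): hands the job in, once; it reports no verdict.
The state is a dict: "time": time; "joint_pos": joint angles; "qd": joint speeds; "joint_efforts": joint torques, N m; "tool_pos": TCP position; "tcp_rot": TCP orientation; "ft_force": force on the tool from outside, world axes, zero at the start; "wrist_torque": the same for the moment, N m; "finger_gap": finger opening in mm.
Only numpy, scipy, OpenCV 4.12 (cv2) and the standard library are available. Lean on these libraries where they do the work, as an engineer would, in place of code of your own. Each camera call takes 0.05 s, during which the arm holds its last target. There are 200 camera calls.

TASK

Push the sliding jaw of the circuit-board holder along its bars, from behind, until it has moved the board home against the fixed jaw and its pin clicks into the notch for that board, just as the jaw closes up to it; the earlier notches are too far back. Only push: do not touch the pin's pull knob, do not lift the board off the bars, and do not jam the jaw hard against the board once it has clicked. Leave the other things on the table where they are.

Things in the scene. Friction and masses are not known exactly. Their poses are not given: they have to be found in the camera images.
- holder: Circuit-board holder, fixed to the table: two square steel bars with a notched index bar midway between them and low aluminium end blocks, 330 mm long, 110 mm wide. Origin on the table under its middle; y runs along the bars towards the fixed jaw, x across, z up. The bars' top is 30 mm above the table, and nothing of the holder behind the sliding jaw (-y) is higher than that.
- fixed_face (a point): Centre of the fixed jaw's face, which looks to -y of the holder, 46 mm above the table and 120 mm from the holder's origin. The fixed jaw is 100 mm wide and 66 mm high.
- jaw (a joint): Travel of the sliding jaw in m, 0 to 0.135, growing as it is pushed towards the fixed jaw (+y of holder). An aluminium block 100 mm wide across the bars, 40 mm along them, from 31 to 61 mm above the table, black face towards the board. Its spring pin clicks into notches at 0.025, 0.050, 0.075, 0.100 and 0.125; 0.100 is the one for this board, with about 2 mm of play.
- jaw_back (a point): Centre of the rear face of the ribbed pusher plate (70 mm wide, 5 mm thick) that stands upright at the back of the sliding jaw, turned away from the board; the face runs from 31 to 84 mm above the table, its centre at 57.5 mm: the place to push, towards +y of holder. Axes as the holder's.
- notch (a point): The notch for this board, in the top of the index bar 26 mm above the table: the pin drops in when the knob stands straight above it. Sliding the jaw takes 1 to 3 N, getting out of a notch about 7 N. Within 2 mm of a notch the spring draws the jaw in by itself: the push falls to nothing, then rises again. 2 mm past this notch the board, home against the fixed jaw, stops the jaw.
- knob_top (a point): Centre of the top of the index pin's black pull knob (18 mm across, 13 mm high), not to be touched. It stands on the sliding jaw's top, 24 mm ahead of the pusher plate's rear face; its top is 80 mm above the table, 78 mm when the pin is in a notch.
- pin: The index pin with its pull knob. Origin on the pin's axis, 31 mm above the table while the pin rides between notches, 29 mm in a notch.
- board: The robot's green controller board, 80 (its x) x 100 (its y) x 3 mm, parts on it up to 14 mm high, lying loose across the bars between the jaws, 30 mm above the table, a little askew and 7 to 22 mm short of the fixed jaw. Origin at the centre of its underside. About 0.12 kg; the jaw slides it home and squares it. Home, its origin is at y = 68 to 70 mm of holder.
- screwdriver: Loose screwdriver, 160 mm long, black handle 26 mm thick, lying on the table beside the holder; origin under its middle, x axis towards its tip. Bystander.
- solder: Spool of solder standing on its flange, 54 mm across, 38 mm high, beside the holder; origin under its centre. Bystander.
- gearmotor: Small steel gearmotor lying on its side, 82 mm long, 25 mm high, beside the holder; origin on the table under its middle. Bystander.
- flux_jar: White lidded jar, 44 mm across, 42 mm high, beside the holder; origin under its centre. Bystander.
- sprocket: Aluminium track sprocket lying flat, 46 mm across, 16 mm high, beyond the fixed-jaw end of the holder; origin under its centre. Bystander.
- spare_board: Smaller spare circuit board, 50 x 70 mm, lying on the table to the left; origin under its centre. Bystander.
- battery: Dark battery pack, 105 x 40 x 24 mm, on the table to the right; origin under its centre. Bystander.
- mug: White mug, 80 mm across, 90 mm high, on the table to the left; origin under its centre. Bystander.
There are look-alikes about, which are no part of the job. Leave any white look-alike of the board alone.

How it is judged (in metres and radians):
At the end, for the whole second after the job is handed in: The jaw rests in the notch at 0.100 m of travel (within 2 mm), the board lies flat on the bars, square to the holder (within 0.05 rad) and home between the jaws (its centre at 66 to 72 mm along the holder and within 12 mm of its middle line) and is still (value of joint jaw between 0.098 and 0.102 m and y of board in the frame of holder between 0.066 and 0.072 m and x of board in the frame of holder between -0.012 and 0.012 m and height (world z) of board between 0.027 and 0.033 m and angle between the y axis of board and the y axis of holder, either way round below 0.05 rad and linear speed of board below 0.03 m/s); the robot touches nothing.
It fails at once if the board is lifted or tipped off the bars (height (world z) of board above 0.038 m or height (world z) of board below 0.024 m or angle between board's own z axis and vertical above 0.12 rad).
It fails at once if the pull knob of the index pin is touched (contact force between the fingers and pin above 1 N).
It fails at once if the board is jammed hard between the jaws (over 25 N) (contact force between jaw and board above 25 N).
It fails at once if one of the bystanders is disturbed (moved over 15 mm) (distance of any of screwdriver, solder, gearmotor, flux_jar, sprocket, spare_board, battery, mug from where it was at the start of the episode above 0.015 m).
It also fails if it takes over 42 s, if anything falls off the work surface, if the arm or the gripper's body presses on something with over 40 N, if the wrist force passes 120 N, or if a joint passes its speed limit or range.

## Working session

There is one attempt and no reset: what is moved stays moved. The work goes in short steps, Python scripts to look and compute and a tool call to move; the robot and the scene stay as the last step left them, time stands still between calls to the robot, and variables do not carry over. Pictures are saved under pics/ and viewed, about 8 in all and at most 12, crops included, and the job is handed in when it is done.

Besides the shell and the picture viewer there is one more tool, called after "Emit:" as a command line: name --argument value ..., lists and objects as JSON in quotes. move_arm: Moves the arm, as the interface text tells. Its arguments: {"type":"object","properties":{"motion":{"type":"string"},"fingers":{"type":"number"},"squeeze":{"type":"number"}},"required":["motion"]}

```bash
mkdir -p pics
python3 - <<'E'
from bench import readout, eyes, r
import cv2, pickle
d={}
for n in("scene","side"):
    s=eyes.snapshot(n); d[n]=s; cv2.imwrite(f"pics/{n}0.png",cv2.resize(s["image"],(800,600),interpolation=cv2.INTER_CUBIC)); print(n,s["fx"],s["cx"],s["cy"],s["world_to_cam"].round(3).tolist())
pickle.dump(d,open("s0.pkl","wb"))
print(readout.sense())
E
```

```text
scene 375.51660536075065 259.1270099697046 194.26269306754992 [[-0.694, 0.72, 0.007, 374.253], [0.579, 0.564, -0.589, -280.846], [-0.428, -0.405, -0.808, 1370.891], [0.0, 0.0, 0.0, 1.0]]
side 349.95194667489704 257.31633775524676 185.76685906867425 [[0.931, -0.366, -0.004, -488.967], [-0.234, -0.587, -0.775, 216.486], [0.282, 0.722, -0.631, 962.644], [0.0, 0.0, 0.0, 1.0]]
{'time': 0.1, 'joint_pos': array([-4.89306531e+00,  7.51016408e+00,  8.53238728e+01,  1.07631953e-03,
        8.72611386e+01, -4.89450461e+00]), 'qd': array([ 0.01327441, -0.02493704, -0.15178395, -0.07470025, -0.04457163,
       -0.02316311]), 'joint_efforts': array([ 1.52257860e-03, -5.70947063e+01, -5.01941299e+01, -1.80579236e-04,
        8.16394575e-03,  5.26326357e-05]), 'tool_pos': array([5.99504542e+02, 7.15676147e-02, 2.30347774e+02]), 'tcp_rot': array([-9.00947367e+01,  9.19158411e-03, -8.99986206e+01]), 'ft_force': array([-0.4713423 , -0.3575342 , -0.73343193]), 'wrist_torque': array([-0.08881083,  0.00055199,  0.05100775]), 'finger_gap': 85.17477529473923}
```

View pics/scene0.png

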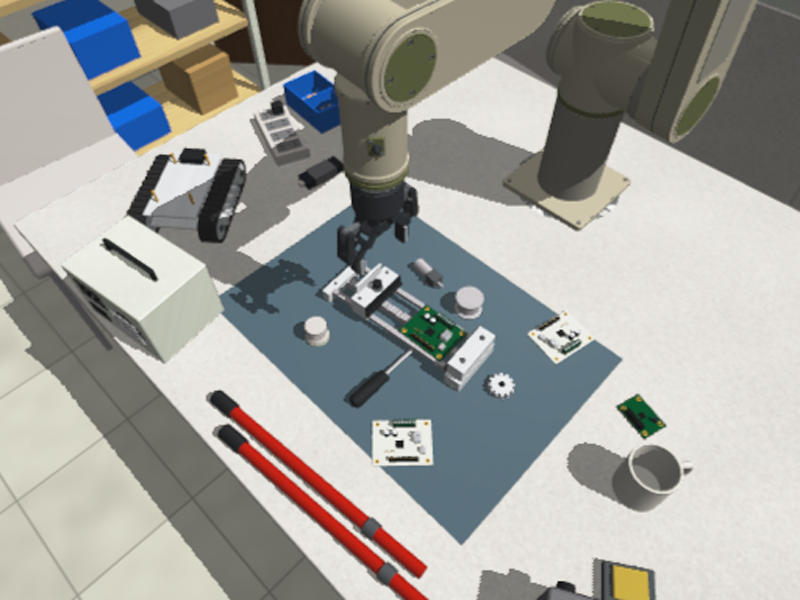

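View pics/side0.png

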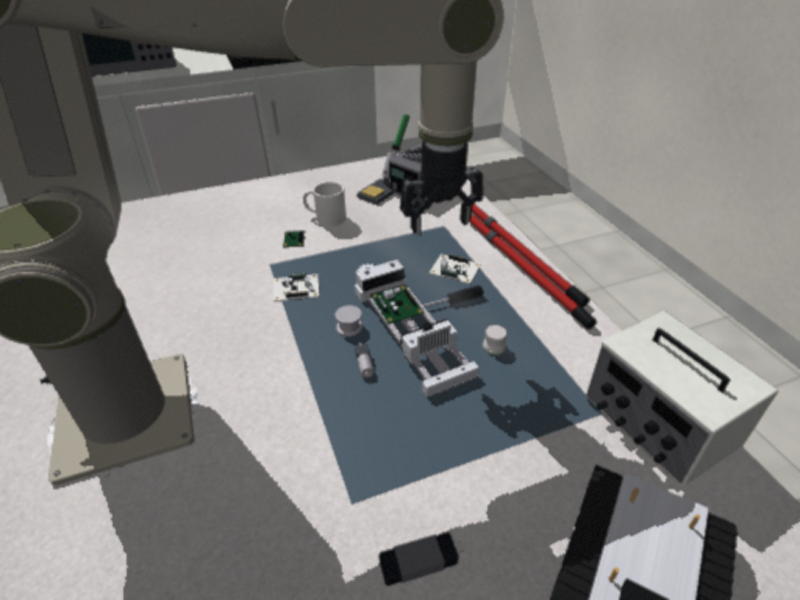

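The scene view shows the holder with its sliding jaw near (375,285) and its fixed jaw near (470,355). In the side view the ribbed pusher plate is near (432,342). I'll crop both views for accurate pixels.

Run:
```python
import cv2,pickle,numpy as np
d=pickle.load(open("s0.pkl","rb"))
out=[]
for n,(x,y) in dict(scene=(200,160),side=(215,160)).items():
    c=cv2.resize(d[n]["image"][y:y+100,x:x+120],None,fx=6,fy=6,interpolation=cv2.INTER_CUBIC)
    for k in range(0,120,10):
        cv2.putText(c,str(x+k),(k*6,8),0,.3,(0,0,255)); cv2.line(c,(k*6,8),(k*6,14),(0,0,255))
        if k<100: cv2.putText(c,str(y+k),(0,k*6+4),0,.3,(0,0,255)); cv2.line(c,(22,k*6),(28,k*6),(0,0,255))
    cv2.imwrite(f"pics/{n}_crop.png",c)
```

```text
(no output)
```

View pics/scene_crop.png

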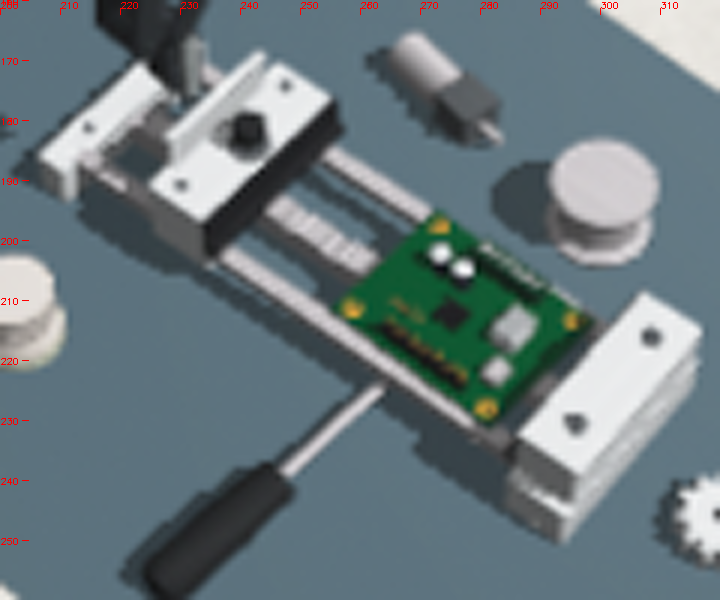

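View pics/side_crop.png

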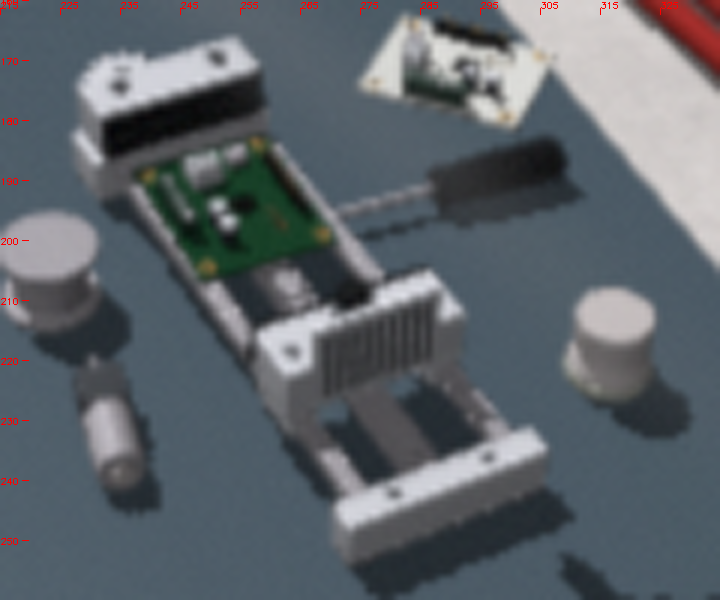

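```bash
cat > h.py <<'E'
import numpy as np
def ray(s,u,v,z):
    M=np.array(s["world_to_cam"]);R=M[:3,:3];c=-R.T@M[:3,3]
    d=R.T@np.array([(u-s["cx"])/s["fx"],(v-s["cy"])/s["fy"],1]);return c+d*(z-c[2])/d[2]
E
python3 - <<'E'
import pickle,numpy as np
from h import ray
d=pickle.load(open("s0.pkl","rb"))
off=dict(scene=(200,160),side=(215,160))
P=[("scene","fixA",646,291,66),("scene","fixB",519,434,66),("scene","jawfA",335,97,61),("scene","jawfB",205,219,61),("scene","plA",262,52,84),("scene","plB",168,132,84),("scene","knob",250,125,80),
("scene","endA",145,62,30),("scene","endB",40,155,30),("scene","b1",440,214,33),("scene","b2",590,316,33),("scene","b3",482,424,33),("scene","b4",335,306,33),
("side","fixA",103,122,66),("side","fixB",262,82,66),("side","plA",316,333,84),("side","plB",435,275,84),("side","knob",352,287,80),("side","endA",335,508,30),("side","endB",548,440,30),
("side","b1",200,280,33),("side","b2",135,178,33),("side","b3",268,138,33),("side","b4",333,240,33)]
for n,l,u,v,z in P:
    x,y=off[n];print(n,l,ray(d[n],(u+.5)/6-.5+x,(v+.5)/6-.5+y,z).round(1))
E
```

```text
scene fixA [486.4 136.   66. ]
scene fixB [585.7 144.5  66. ]
scene jawfA [501.7 -52.4  61. ]
scene jawfB [599.2 -44.7  61. ]
scene plA [519.7 -85.3  84. ]
scene plB [586.5 -82.   84. ]
scene knob [553.9 -59.1  80. ]
scene endA [ 536.4 -157.7   30. ]
scene endB [ 615.4 -150.9   30. ]
scene b1 [502.6  21.3  33. ]
scene b2 [496.8 114.3  33. ]
scene b3 [577.7 117.3  33. ]
scene b4 [578.3  22.1  33. ]
side fixA [483.7 121.8  66. ]
side fixB [577.5 123.3  66. ]
side plA [520.3 -90.7  84. ]
side plB [589.8 -74.7  84. ]
side knob [550.6 -63.7  80. ]
side endA [ 505.7 -150.5   30. ]
side endB [ 617.8 -148.7   30. ]
side b1 [500.5  16.8  33. ]
side b2 [496.  108.2  33. ]
side b3 [577.4 113.9  33. ]
side b4 [577.3  20.2  33. ]
```

The measured widths match the given ones: fixed jaw about 100, jaw about 98, plate about 67, board about 78 x 95. The holder's yaw is about 4.4°, the plate's rear face is at about (553,-87) and its +y is (-0.077, 0.997). Next I close the fingers, move behind the plate and go down.

Emit:
move_arm --motion "-1 -3 0 0 0 1; -2 -6 0 0 0 2; -3 -9 0 0 0 3; -4 -12 0 0 0 4; -4.4 -13.5 0 0 0 4.4; -4.4 -13.5 -3 0 0 4.4; -4.4 -13.5 -6 0 0 4.4; -4.4 -13.5 -9 0 0 4.4; -4.4 -13.5 -12 0 0 4.4; -4.4 -13.5 -12 0 0 4.4" --fingers 0

```text
time: 0.93
tool_pos: [551.0, -133.5, 103.6]
tcp_rot: [-90.6, 0.3, -85.6]
ft_force: [-1.9, 0.1, -0.2]
finger_gap: -0.1
```

Emit:
move_arm --motion "0 0 -2 0 0 0; 0 0 -4 0 0 0; 0 0 -6 0 0 0; 0 0 -6.8 0 0 0; 0 0 -6.8 0 0 0; 0 0 -6.8 0 0 0"

```text
time: 1.43
tool_pos: [556.3, -135.0, 44.3]
tcp_rot: [-90.0, -0.0, -85.6]
ft_force: [0.6, 0.2, -0.6]
finger_gap: -0.4
```

```bash
cat > pic.py <<'E'
import sys,cv2,numpy as np
from bench import eyes,readout
def crop(n,x,y,w=120,h=100):
    s=eyes.snapshot(n);c=cv2.resize(s["image"][y:y+h,x:x+w],None,fx=5,fy=5,interpolation=cv2.INTER_CUBIC)
    return s,c
t=sys.argv[1]
a,ca=crop("scene",200,150,80,110);b,cb=crop("side",230,150,80,110)
cv2.imwrite(f"pics/{t}.png",np.hstack([ca,cb]))
import pickle;pickle.dump({"scene":a,"side":b},open(t+".pkl","wb"))
s=readout.sense();print(s["time"],s["tool_pos"].round(1),s["tcp_rot"].round(1),s["ft_force"].round(2),s["finger_gap"])
E
python3 pic.py p1
```

```text
1.5333 [ 557.3 -135.4   45.3] [-89.9  -0.1 -85.6] [ 0.58 -0.49 -0.4 ] -0.07776944118132693
```

View pics/p1.png

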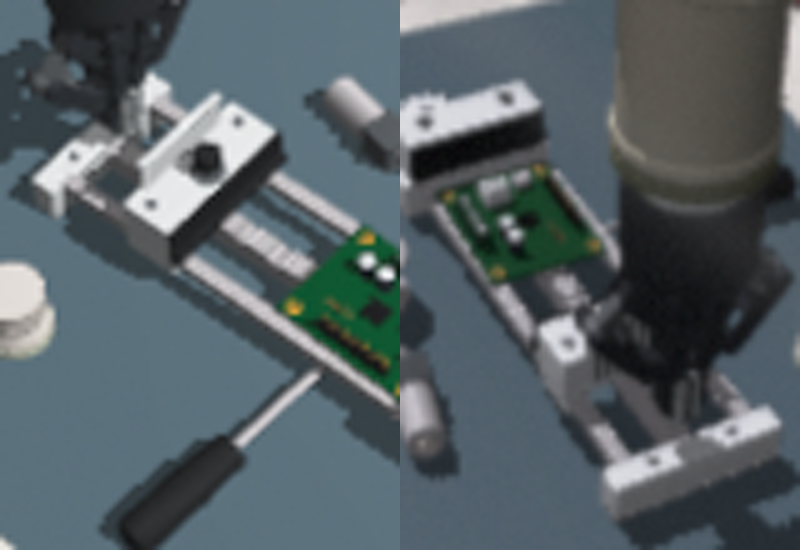

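The picture shows the closed fingertips between the end block and the plate, roughly on the centre line. Now I approach the plate.

Emit:
move_arm --motion "-0.04 0.5 0 0 0 0; -0.08 1 0 0 0 0; -0.11 1.5 0 0 0 0; -0.15 2 0 0 0 0; -0.17 2.3 0 0 0 0; -0.2 2.6 0 0 0 0; -0.2 2.6 0 0 0 0"

```text
time: 2.12
tool_pos: [553.9, -108.2, 43.2]
tcp_rot: [-90.0, 0.0, -85.6]
ft_force: [0.5, -0.5, -0.1]
finger_gap: -0.2
```

Emit:
move_arm --motion "-0.02 0.2 0 0 0 0; -0.03 0.4 0 0 0 0; -0.05 0.6 0 0 0 0; -0.05 0.6 0 0 0 0"

```text
time: 2.45
tool_pos: [553.4, -102.7, 43.2]
tcp_rot: [-90.0, 0.0, -85.6]
ft_force: [-0.3, -0.2, -0.6]
finger_gap: 0.7
```

Emit:
move_arm --motion "-0.02 0.2 0 0 0 0; -0.03 0.4 0 0 0 0; -0.05 0.6 0 0 0 0; -0.05 0.6 0 0 0 0"

```text
time: 2.78
tool_pos: [553.0, -96.7, 43.3]
tcp_rot: [-90.0, 0.0, -85.6]
ft_force: [0.8, 1.0, 0.2]
finger_gap: 0.2
```

Emit:
move_arm --motion "-0.02 0.2 0 0 0 0; -0.03 0.4 0 0 0 0; -0.04 0.5 0 0 0 0; -0.04 0.5 0 0 0 0"

```text
time: 3.12
tool_pos: [552.7, -92.3, 43.3]
tcp_rot: [-90.0, -0.0, -85.6]
ft_force: [0.5, -3.5, -0.6]
finger_gap: 0.1
```

Emit:
move_arm --motion "-0.02 0.2 0 0 0 0; -0.03 0.4 0 0 0 0; -0.04 0.5 0 0 0 0; -0.04 0.5 0 0 0 0"

```text
time: 3.45
tool_pos: [552.1, -86.4, 43.2]
tcp_rot: [-90.0, 0.0, -85.6]
ft_force: [0.5, -0.2, -0.6]
finger_gap: -0.1
```

Emit:
move_arm --motion "-0.02 0.2 0 0 0 0; -0.03 0.4 0 0 0 0; -0.04 0.5 0 0 0 0; -0.04 0.5 0 0 0 0"

```text
time: 3.78
tool_pos: [551.8, -81.7, 43.3]
tcp_rot: [-90.0, 0.0, -85.6]
ft_force: [-0.0, -1.1, -0.8]
finger_gap: 0.3
```

```bash
python3 pic.py p2
```

```text
3.8833 [551.8 -81.8  43.3] [-90.    0.  -85.6] [ 0.72  0.12 -0.06] 0.2711796234935874
```

View pics/p2.png

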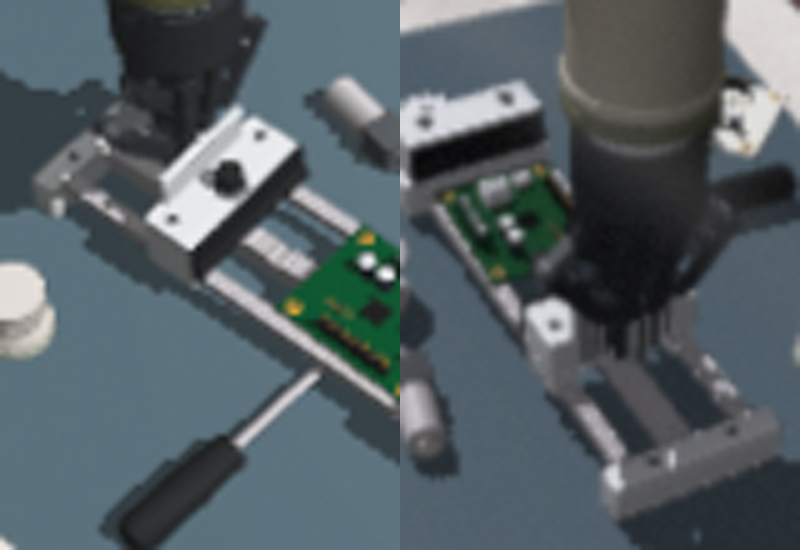

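The jaw is moving with the push and stays square. I now push in 2 mm calls and read the force while moving, so the notches show.

Emit:
move_arm --motion "-0.01 0.1 0 0 0 0; -0.015 0.2 0 0 0 0"

```text
time: 4.05
tool_pos: [551.7, -80.2, 43.4]
tcp_rot: [-90.0, -0.0, -85.6]
ft_force: [0.3, -3.6, -0.3]
finger_gap: 0.2
```

Emit:
move_arm --motion "-0.01 0.1 0 0 0 0; -0.015 0.2 0 0 0 0"

```text
time: 4.22
tool_pos: [551.6, -78.1, 43.4]
tcp_rot: [-90.0, -0.0, -85.6]
ft_force: [-0.3, -0.8, -0.5]
finger_gap: 0.6
```

Emit:
move_arm --motion "-0.01 0.1 0 0 0 0; -0.015 0.2 0 0 0 0"

```text
time: 4.38
tool_pos: [551.4, -76.2, 43.4]
tcp_rot: [-90.0, -0.0, -85.6]
ft_force: [-0.2, -1.7, 0.8]
finger_gap: 0.0
```

Emit:
move_arm --motion "-0.01 0.1 0 0 0 0; -0.015 0.2 0 0 0 0"

```text
time: 4.55
tool_pos: [551.2, -73.8, 43.3]
tcp_rot: [-90.0, 0.0, -85.6]
ft_force: [0.8, -3.7, 0.7]
finger_gap: -0.4
```

Emit:
move_arm --motion "-0.01 0.1 0 0 0 0; -0.015 0.2 0 0 0 0"

```text
time: 4.72
tool_pos: [550.9, -71.6, 43.2]
tcp_rot: [-90.0, 0.0, -85.6]
ft_force: [0.1, -0.7, 0.3]
finger_gap: 0.1
```

Emit:
move_arm --motion "-0.01 0.1 0 0 0 0; -0.015 0.2 0 0 0 0"

```text
time: 4.88
tool_pos: [550.7, -69.4, 43.1]
tcp_rot: [-90.0, 0.0, -85.6]
ft_force: [0.8, 1.0, 0.5]
finger_gap: 0.2
```

Emit:
move_arm --motion "-0.01 0.1 0 0 0 0; -0.015 0.2 0 0 0 0"

```text
time: 5.05
tool_pos: [550.6, -67.6, 43.2]
tcp_rot: [-90.0, 0.0, -85.6]
ft_force: [0.2, -1.0, -0.5]
finger_gap: -0.3
```

Emit:
move_arm --motion "-0.01 0.1 0 0 0 0; -0.015 0.2 0 0 0 0"

```text
time: 5.22
tool_pos: [550.6, -66.8, 43.3]
tcp_rot: [-90.0, -0.1, -85.6]
ft_force: [-0.3, -6.8, -1.4]
finger_gap: -0.2
```

Emit:
move_arm --motion "-0.01 0.1 0 0 0 0; -0.015 0.2 0 0 0 0"

```text
time: 5.38
tool_pos: [550.4, -64.6, 43.2]
tcp_rot: [-90.0, -0.1, -85.6]
ft_force: [0.2, -3.4, -0.7]
finger_gap: -0.5
```

Emit:
move_arm --motion "-0.01 0.1 0 0 0 0; -0.015 0.2 0 0 0 0"

```text
time: 5.55
tool_pos: [550.3, -61.8, 43.3]
tcp_rot: [-90.0, 0.0, -85.6]
ft_force: [0.0, -0.3, -1.3]
finger_gap: 0.1
```

Emit:
move_arm --motion "-0.01 0.1 0 0 0 0; -0.015 0.2 0 0 0 0"

```text
time: 5.72
tool_pos: [550.2, -59.5, 43.3]
tcp_rot: [-90.0, 0.0, -85.6]
ft_force: [0.7, 0.0, -0.1]
finger_gap: 0.2
```

Emit:
move_arm --motion "-0.01 0.1 0 0 0 0; -0.015 0.2 0 0 0 0"

```text
time: 5.88
tool_pos: [550.1, -57.9, 43.4]
tcp_rot: [-90.0, -0.0, -85.6]
ft_force: [0.8, -3.7, 0.7]
finger_gap: 0.1
```

There was a clear notch at TCP y≈-67.5: a dip, then 6.8 N to get out. From the geometry (board rear 68 mm ahead of the jaw front at the start, 7 to 22 mm gap at home) this should be the 0.050 notch, so 0.075 falls at -42.6 and 0.100 near -17.7. I continue and check with a picture.

Emit:
move_arm --motion "-0.015 0.2 0 0 0 0; -0.03 0.4 0 0 0 0; -0.05 0.6 0 0 0 0; -0.06 0.8 0 0 0 0; -0.08 1 0 0 0 0"

```text
time: 6.3
tool_pos: [549.4, -48.0, 43.4]
tcp_rot: [-90.0, -0.0, -85.6]
ft_force: [-0.6, -1.7, 0.6]
finger_gap: -0.0
```

Emit:
move_arm --motion "-0.01 0.1 0 0 0 0; -0.015 0.2 0 0 0 0"

```text
time: 6.47
tool_pos: [548.8, -45.2, 43.1]
tcp_rot: [-90.0, 0.1, -85.6]
ft_force: [0.0, -0.9, -0.4]
finger_gap: -0.0
```

Emit:
move_arm --motion "-0.01 0.1 0 0 0 0; -0.015 0.2 0 0 0 0"

```text
time: 6.63
tool_pos: [548.6, -43.4, 43.1]
tcp_rot: [-90.0, 0.0, -85.6]
ft_force: [0.4, 0.4, -0.1]
finger_gap: -0.1
```

Emit:
move_arm --motion "-0.01 0.1 0 0 0 0"

```text
time: 6.72
tool_pos: [548.6, -42.6, 43.1]
tcp_rot: [-90.0, 0.0, -85.6]
ft_force: [0.5, -1.3, -0.5]
finger_gap: 0.1
```

Emit:
move_arm --motion "-0.01 0.1 0 0 0 0"

```text
time: 6.8
tool_pos: [548.6, -42.3, 43.2]
tcp_rot: [-90.0, -0.0, -85.6]
ft_force: [-0.4, -6.5, -1.5]
finger_gap: 0.2
```

Emit:
move_arm --motion "-0.01 0.1 0 0 0 0"

```text
time: 6.88
tool_pos: [548.6, -41.8, 43.2]
tcp_rot: [-90.0, -0.1, -85.6]
ft_force: [0.9, -5.5, -1.1]
finger_gap: 0.1
```

Emit:
move_arm --motion "-0.01 0.1 0 0 0 0"

```text
time: 6.97
tool_pos: [548.5, -40.8, 43.2]
tcp_rot: [-90.0, -0.1, -85.6]
ft_force: [1.4, -4.3, -1.5]
finger_gap: 0.2
```

Emit:
move_arm --motion "-0.01 0.1 0 0 0 0"

```text
time: 7.05
tool_pos: [548.4, -39.5, 43.3]
tcp_rot: [-90.0, -0.0, -85.6]
ft_force: [1.3, -3.8, -0.2]
finger_gap: 0.0
```

Emit:
move_arm --motion "-0.01 0.1 0 0 0 0"

```text
time: 7.13
tool_pos: [548.3, -38.1, 43.3]
tcp_rot: [-90.0, -0.0, -85.6]
ft_force: [-0.4, -1.7, -0.3]
finger_gap: 0.0
```

```bash
sed -i 's/"scene",200,150,80,110/"scene",225,155,80,110/' pic.py; python3 pic.py p3
```

```text
7.2333 [548.3 -37.6  43.3] [-90.    0.  -85.6] [ 0.03 -0.87 -0.39] 0.011182387788661182
```

View pics/p3.png

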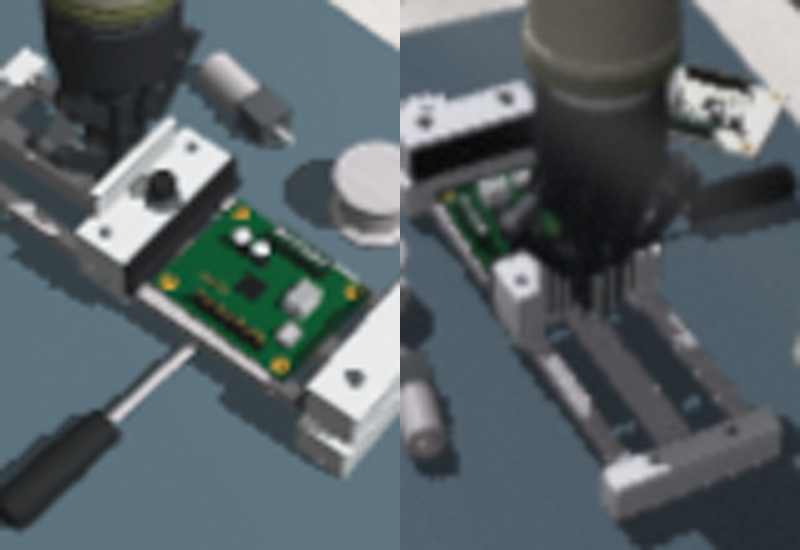

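The jaw is just past the notch at -42.6 and is about 10 mm from the board. The board is about 10 to 15 mm short of the fixed jaw, so that was the 0.075 notch. The target notch is at TCP y≈-17.8.

Emit:
move_arm --motion "-0.015 0.2 0 0 0 0; -0.03 0.4 0 0 0 0; -0.05 0.6 0 0 0 0; -0.06 0.8 0 0 0 0; -0.08 1 0 0 0 0; -0.09 1.2 0 0 0 0; -0.11 1.4 0 0 0 0"

```text
time: 7.82
tool_pos: [547.5, -24.6, 43.5]
tcp_rot: [-90.0, -0.1, -85.6]
ft_force: [0.2, -6.0, -0.3]
finger_gap: 0.2
```

Emit:
move_arm --motion "-0.01 0.1 0 0 0 0; -0.015 0.2 0 0 0 0"

```text
time: 7.98
tool_pos: [547.2, -21.9, 43.5]
tcp_rot: [-90.0, -0.0, -85.6]
ft_force: [-0.2, -1.4, -0.1]
finger_gap: -0.1
```

```bash
python3 pic.py p4
```

```text
8.0833 [547.  -21.5  43.3] [-90.    0.  -85.6] [ 0.37 -0.84  1.31] -0.019340252522611494
```

View pics/p4.png

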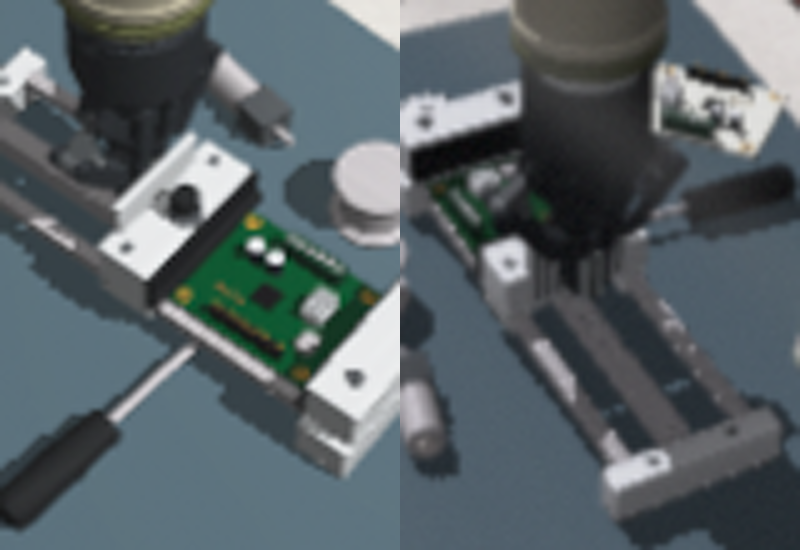

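The board is being pushed, is square, and is almost home. I creep in from here.

Emit:
move_arm --motion "-0.005 0.05 0 0 0 0; -0.01 0.1 0 0 0 0"

```text
time: 8.25
tool_pos: [546.8, -20.5, 43.1]
tcp_rot: [-90.0, 0.0, -85.6]
ft_force: [-0.5, 0.0, 0.2]
finger_gap: -0.1
```

Emit:
move_arm --motion "-0.005 0.05 0 0 0 0; -0.01 0.1 0 0 0 0"

```text
time: 8.42
tool_pos: [546.7, -19.7, 43.2]
tcp_rot: [-90.0, 0.0, -85.6]
ft_force: [0.1, -0.0, -0.4]
finger_gap: 0.3
```

Emit:
move_arm --motion "0 0.05 0 0 0 0"

```text
time: 8.5
tool_pos: [546.8, -19.3, 43.2]
tcp_rot: [-90.0, 0.0, -85.6]
ft_force: [-0.3, -0.2, -0.5]
finger_gap: 0.2
```

Emit:
move_arm --motion "-0.01 0.05 0 0 0 0"

```text
time: 8.58
tool_pos: [546.7, -18.8, 43.2]
tcp_rot: [-90.0, 0.0, -85.6]
ft_force: [-0.6, 0.1, -0.1]
finger_gap: -0.1
```

```bash
python3 pic.py p5
python3 - <<'E'
from bench import readout
print(readout.sense()["ft_force"])
E
```

```text
8.6833 [546.7 -18.9  43.3] [-90.    0.  -85.6] [-0.79  0.11 -0.27] 0.12765510982684874
[-0.7856143   0.10996984 -0.27320879]
```

The force has been zero since -20.5, so the jaw has sprung ahead into the notch. I creep on to the first touch to confirm.

Emit:
move_arm --motion "0 0.04 0 0 0 0; 0 0.04 0 0 0 0"

```text
time: 8.85
tool_pos: [546.8, -18.5, 43.3]
tcp_rot: [-90.0, 0.0, -85.6]
ft_force: [0.0, 0.0, 1.3]
finger_gap: 0.1
```

Emit:
move_arm --motion "0 0.04 0 0 0 0; 0 0.04 0 0 0 0"

```text
time: 9.02
tool_pos: [546.8, -18.2, 43.3]
tcp_rot: [-90.0, 0.0, -85.6]
ft_force: [0.3, -0.4, -0.7]
finger_gap: -0.2
```

Emit:
move_arm --motion "0 0.03 0 0 0 0; 0 0.03 0 0 0 0"

```text
time: 9.18
tool_pos: [546.7, -17.9, 43.3]
tcp_rot: [-90.0, -0.0, -85.6]
ft_force: [-0.5, 0.3, 0.3]
finger_gap: -0.5
```

Emit:
move_arm --motion "0 0.03 0 0 0 0; 0 0.03 0 0 0 0"

```text
time: 9.35
tool_pos: [546.8, -17.7, 43.3]
tcp_rot: [-90.0, -0.0, -85.6]
ft_force: [-0.8, -0.9, 0.5]
finger_gap: -0.2
```

Emit:
move_arm --motion "0 0.03 0 0 0 0; 0 0.03 0 0 0 0"

```text
time: 9.52
tool_pos: [546.7, -17.6, 43.3]
tcp_rot: [-90.0, -0.0, -85.6]
ft_force: [-0.0, -2.9, -0.4]
finger_gap: 0.0
```

The force rises at -17.6, as predicted, so the pin is seated. I back off, lift and look.

Emit:
move_arm --motion "0.02 -0.3 0 0 0 0; 0.08 -1 0 0 0 0; 0.15 -2 0 0 0 0; 0.3 -4 0 0 0 0; 0.3 -4 2 0 0 0; 0.3 -4 5 0 0 0; 0.3 -4 8 0 0 0; 0.3 -6 11 0 0 0; 0.3 -9 14 0 0 0; 0.3 -12 16 0 0 0"

```text
time: 10.35
tool_pos: [550.6, -138.6, 206.9]
tcp_rot: [-89.8, -0.1, -85.5]
ft_force: [1.8, -1.1, -0.2]
finger_gap: 0.3
```

```bash
python3 pic.py p6
```

```text
10.45 [ 552.  -142.8  208.9] [-89.6  -0.3 -85.8] [-1.13  0.86  0.93] -0.2365448167447347
```

View pics/p6.png

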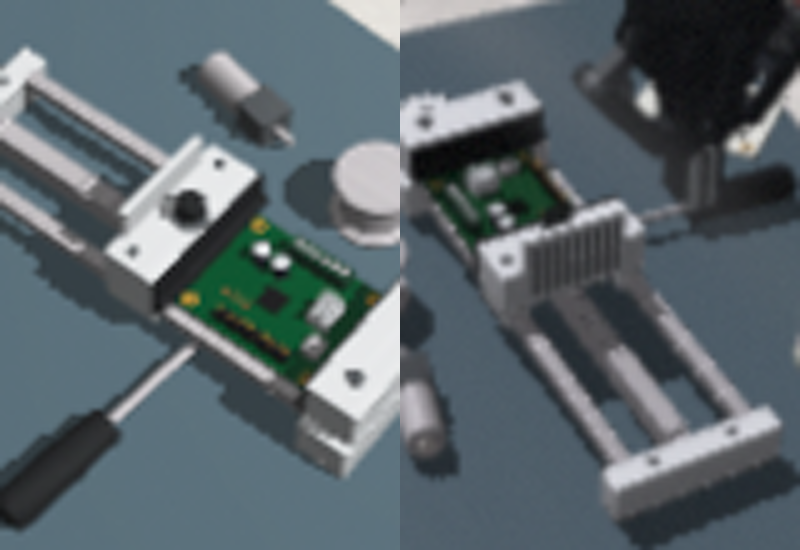

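Run:
```python
import pickle
from h import ray
s=pickle.load(open("p6.pkl","rb"))["scene"]
for l,u,v,z in[("knob",188,201,78),("hole1",260,226,33),("hole2",190,300,33),("hole3",305,379,33),("hole4",372,300,33),("fixA?",400,285,66),("fixB",308,388,66),("jawA",265,181,61),("jawB",155,288,61)]:
    print(l,ray(s,(u+.5)/5-.5+225,(v+.5)/5-.5+155,z).round(1))
from bench import readout,r
print(readout.sense()["tool_pos"],r.hand_in())
```

```text
knob [547.7  19.4  78. ]
hole1 [507.2  40.4  33. ]
hole2 [573.8  46.6  33. ]
hole3 [567. 129.  33.]
hole4 [500.8 121.8  33. ]
fixA? [500.7 138.2  66. ]
fixB [586.2 145.3  66. ]
jawA [496.9  33.3  61. ]
jawB [595.1  39.3  61. ]
the job is handed in; nothing more can be done
[ 552.01300787 -142.78116182  208.88962375] None
```

I pushed the jaw from behind with closed fingers and its pin is in what I take to be the 0.100 notch. The job is handed in at about 10.5 s of the 42 s; I got no verdict.

**Which notch:** The push force showed earlier notches at TCP y = -67.5 and -42.6, 25 mm apart. I took these as 0.050 and 0.075 from the board's distance and the pictures. The push then fell to zero from about -20.5 and rose to 2.9 N at -17.6, where I had predicted the 0.100 notch. I stopped there, backed off and lifted clear.

**Forces:** The highest push I read was about 7 N, getting out of a notch. The knob was never approached from above or from the front.

**Last checks:** In the final picture the jaw stands against the board. The board's holes give a yaw of about 5.3°, against about 4.4° to 4.9° measured for the holder, so it is square within roughly 0.02 rad. The knob moved about 78 mm along the holder. The gearmotor, solder and screwdriver look undisturbed, and the robot touches nothing.

**What disagreed or was not checked:**
- My two cameras put the top edge of the fixed jaw's face about 14 to 21 mm apart. I therefore relied on the notch spacing and forces rather than absolute positions.
- The fixed jaw hid the board's front edge, so I inferred "home" from the jaw's position and did not see it directly.
- I did not check the other bystanders at the end; the arm did not go near them.

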